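# Sort left- and right-hand logger brackets into their bins

### The job

Two cast logger brackets, one left-hand and one right-hand, lie on their backs on the table. Put each into the blue bin that already holds a bracket of the same hand: stood up on its foot on the bin floor in front of the one already there and facing the same way, with its foot towards the bin's low front. Set them in gently without dropping or ramming them, do not shift or knock over the brackets already in the bins, and leave the other things on the table where they are.

Things in the scene. Friction and masses are not known exactly. Their poses are not given: they have to be found in the camera images.
- left_bracket_mid (a point): Left-hand dark grey cast bracket, 64 long (y) x 44 deep (x) x 70 mm tall (z) on its foot. Lies on its web's back: web flat on the table, foot upright on the robot's left, arm pointing roughly to the robot's right. Point: centre of length and depth, 22 mm above the foot's underside (22 mm above the table as it lies). With the foot towards you the tall arm is at the left (+y end).
- right_bracket_mid (a point): Right-hand dark grey cast bracket, 64 long (y) x 44 deep (x) x 70 mm tall (z) on its foot. Lies on its web's back: web flat on the table, foot upright on the robot's left, arm pointing roughly to the robot's right. Point: centre of length and depth, 22 mm above the foot's underside (22 mm above the table as it lies). With the foot towards you the tall arm is at the right (-y end).
- left_bin: blue bin for left-hand brackets, fixed. Outside 160 (x) x 79 (y) mm, inside 154 x 73, floor 3 thick; sides and rear 75 high, front lip 34 high at its -x, towards the robot; sides slope down over the front 36 mm. Origin: centre of underside. A bracket stands across it, x axes alike, ends 4.5 mm from the sides: no room for fingers there. Front 100 mm empty.
- right_bin: blue bin for right-hand brackets, fixed. Outside 160 (x) x 79 (y) mm, inside 154 x 73, floor 3 thick; sides and rear 75 high, front lip 34 high at its -x, towards the robot; sides slope down over the front 36 mm. Origin: centre of underside. A bracket stands across it, x axes alike, ends 4.5 mm from the sides: no room for fingers there. Front 100 mm empty.
- left_sample_mid (a point): the left-hand bracket already in the left-hand bin, of the same shape, loose, standing on its foot near the rear wall, foot to the front; point at the centre of length and depth, 22 mm above the foot's underside
- right_sample_mid (a point): the right-hand bracket already in the right-hand bin, of the same shape, loose, standing on its foot near the rear wall, foot to the front; point at the centre of length and depth, 22 mm above the foot's underside
- ph_meter: bystander: yellow pocket meter lying on the table, 32 x 157 x 27 mm; origin at the centre of its underside
- screwdriver: bystander: small screwdriver with a red handle lying near the front edge, 20 x 136 x 20 mm; origin at the centre of its underside
- syringe: bystander: white plastic syringe lying on the table, 23 x 131 x 22 mm; origin at the centre of its underside
- tape_roll: bystander: roll of yellow tape lying flat, 47 mm across, 19 mm high; origin at the centre of its underside
- wash_bottle: bystander: white wash bottle with a bent spout, 69 x 93 x 177 mm, standing to the left of the bins; origin at the centre of its underside
- left_bracket_eye (a point): eye in the left bracket's arm, at x +18, y +20, z +57 mm from the body's origin. The arm is the web carried on up at one end: 8 mm thick, 24 mm wide (y +8 to +32), rounded top at z 70 mm.
- left_bracket: left bracket, about 130 g; origin 22 mm below the middle point along z. Foot 64x44x6 mm, front edge at x -22; web 8 mm thick along the rear edge (x 14 to 22), 44 mm high; flat parallel cheeks 5 mm thick close both ends (y +/-32), sloping from the web's top (z 44) to the foot's front edge (z 8): it can be held end to end, 64 mm.
- right_bracket_eye (a point): eye in the right bracket's arm, at x +18, y -20, z +57 mm from the body's origin. The arm is the web carried on up at one end: 8 mm thick, 24 mm wide (y -8 to -32), rounded top at z 70 mm.
- right_bracket: right bracket, about 130 g; origin 22 mm below the middle point along z. Foot 64x44x6 mm, front edge at x -22; web 8 mm thick along the rear edge (x 14 to 22), 44 mm high; flat parallel cheeks 5 mm thick close both ends (y +/-32), sloping from the web's top (z 44) to the foot's front edge (z 8): it can be held end to end, 64 mm.

How it is judged:
At the end, for the whole second after the job is handed in: Each bracket rests on its foot on the floor of the bin of its own hand (upright within 5 degrees, centred in width within 8 mm, within 17 degrees of square), in front of the one already there, its foot to the low front as that one's is (angle between each of left_bracket_mid, right_bracket_mid's own z axis and vertical below 0.08 rad and z of left_bracket_mid in the frame of left_bin between 0.021 and 0.029 m and x of left_bracket_mid in the frame of left_bin between -0.065 and 0.02 m and y of left_bracket_mid in the frame of left_bin between -0.008 and 0.008 m and angle between the x axis of left_bracket_mid and the x axis of left_bin, either way round below 0.3 rad and y of left_bracket_eye in the frame of left_bin above 0.008 m and linear speed of each of left_bracket, right_bracket below 0.02 m/s and z of right_bracket_mid in the frame of right_bin between 0.021 and 0.029 m and x of right_bracket_mid in the frame of right_bin between -0.065 and 0.02 m and y of right_bracket_mid in the frame of right_bin between -0.008 and 0.008 m and angle between the x axis of right_bracket_mid and the x axis of right_bin, either way round below 0.3 rad and y of right_bracket_eye in the frame of right_bin below -0.008 m); the robot touches nothing.
It fails at once if a bracket is rammed into a bin (over 45 N) (contact force between any of left_bracket, right_bracket and left_bin above 45 N or contact force between any of left_bracket, right_bracket and right_bin above 45 N).
It fails at once if a bracket is let fall into a bin (over 0.45 m/s there with no finger on it: a fall of about 10 mm) ((contact force between left_bracket and the fingers below 0.05 N and linear speed of left_bracket above 0.45 m/s and (horizontal distance between left_bracket and left_bin below 0.08 m or horizontal distance between left_bracket and right_bin below 0.08 m)) or (contact force between right_bracket and the fingers below 0.05 N and linear speed of right_bracket above 0.45 m/s and (horizontal distance between right_bracket and left_bin below 0.08 m or horizontal distance between right_bracket and right_bin below 0.08 m))).
It fails at once if a bracket that was already in a bin is shifted by more than 20 mm or tipped (distance of any of left_sample_mid, right_sample_mid from where it was at the start of the episode above 0.02 m or angle between any of left_sample_mid, right_sample_mid's own z axis and vertical above 0.3 rad).
It fails at once if another thing on the table is shifted by more than 30 mm (distance of any of ph_meter, screwdriver, syringe, tape_roll, wash_bottle from where it was at the start of the episode above 0.03 m).
It also fails if it takes over 72 s, if anything falls off the work surface, if the arm or the gripper's body presses on something with over 40 N, if the wrist force passes 120 N, or if a joint passes its speed limit or range.

### The arm

A 6-joint arm with a two-finger parallel gripper is mounted at the origin on a cart in front of the work surface, level with it; the furniture and walls round the work are solid. World frame = base frame: x ahead of the robot, y to its left, z up, the work surface at z = 0. Lengths are in m, angles in rad, forces in N, time in s.
With the tool pointing down it reaches from about 0.2 to 0.875 m from the base axis. Payload 3.4 kg.
Tool frame: the origin (TCP) lies at the very end of the fingers, on their centre line; the grasp point (between the pads) lies 19 mm behind it (env.grasp_offset is the distance from the TCP to the grasp point, in m); z points along the fingers, y is the line along which they close (so a half turn about z gives the same grasp; the last joint's range is limited). The gripper opens to 94 mm and grips with 3 to 60 N. Pads are 16 mm wide; open, the fingers measure 119 mm over their backs; the gripper's body (75 mm by 177 mm) begins 78 mm behind the grasp point.
Start: joints at [-1.435, 0.276, 1.505, -0, 1.361, -0.121], TCP at [0.146, -0.556, 0.205] pointing down, gripper open.
Joint ranges: [-2.89, 2.89], [-0.75, 2.08], [0.22, 2.7], [-1.18, 4.32], [0.11, 2.71], [-2.7, 2.7]. Speed limits (rad/s): [2.57, 2.57, 3.14, 3.14, 3.14, 3.14].

### API

Orientations are given as [roll, pitch, yaw] about the fixed x, y, z axes, in that order (R = Rz(yaw) Ry(pitch) Rx(roll)).
In Python, from station import env, viewer gives the robot as it stands.
- The arm moves only by the shell command python3 -m pendant 'ROWS' [OPENING] [FORCE]. ROWS is JSON, a list of rows, each an object with "delta_pos": the shift along the world's x, y, z in mm, a list of three; "roll": the turn about the world's z in degrees. In form: [{"delta_pos": [tx, ty, tz], "roll": roll}, ...]. A call has 1 to 12 rows; each row shifts and turns the commanded pose from where the row before left it; what a row does not reach is not made up. A row lasts 1/12 s, in which the tool goes at most 41.7 mm and 7.16 degrees, less where a joint would pass 70% of its speed; a pose out of reach is approached as far as the arm can. A call with a gripper value outside its range is refused whole. OPENING is the opening, from 0 (shut) to 1 (fully open), set as the call begins (- or left out, the last holds). The fingers move at their own pace and stop on an object; FORCE is the grip in N (left out, the last holds). Time passes only in rows, so rows that do not move let the fingers close. It gives the time, the measured TCP pose, the force, the opening and the grip force at its end, in the units of the state.
- env.read_state(): the state, without advancing time (a new reading comes with each control period).
- viewer.read_camera(name): name is "side" or "top"; returns (picture, depth): 400x640x3 uint8, red, green, blue; 400x640 float32, m along the optical axis (not along the pixel's ray), 0 where there is no reading.
- viewer.camera_model(name): a dict with "K" (3x3 intrinsics, pixels), "dist_coeffs" ([k1, k2, p1, p2, k3] as OpenCV has them; the pictures are not rectified), "view" (4x4, takes a point from world to camera coordinates). Camera axes: x right, y down, z forward; pixel columns grow to the right and rows downward; lengths in m; the calibration is good to about 2 mm. A picture is of the moment at which its call begins. camera_model takes no time and is no camera call.
- env.job_done(): hands the job in; it is judged then, once.
The state is a dict: "time": time; "joint_positions": joint angles; "qd": joint speeds; "tau": joint torques, N m; "tool_pos": TCP position; "tcp_rot": TCP orientation; "ft_force": force on the tool from outside, world axes, zero at the start; "moment": the same for the moment, N m; "grip_width": finger opening in m; "grasp_force": force on a finger pad.
Only numpy, scipy, OpenCV 4.12 (cv2) and the standard library are available. Lean on these libraries where they do the work, as an engineer would, in place of code of your own. Each camera call takes 0.05 s, during which the arm holds its last target. There are 200 camera calls.

## Working session

There is one attempt and no reset: what is moved stays moved. The work goes in short steps, Python scripts to look and compute and a shell command to move; the robot and the scene stay as the last step left them, time stands still between calls to the robot, and variables do not carry over. Pictures are saved under pics/ and viewed, at most 12 in all, crops included, and the job is handed in when it is done.

```bash
mkdir -p pics
cat > h.py <<'E'
import numpy as np, cv2
from station import env, viewer
def shot(n,f):
    p,d=viewer.read_camera(n); np.savez('pics/'+f+'.npz',p=p,d=d); cv2.imwrite('pics/'+f+'.png',p[:,:,::-1]); return p,d
def world(n,d,uv=None):
    m=viewer.camera_model(n);K=np.array(m['K']);D=np.array(m['dist_coeffs']);V=np.linalg.inv(np.array(m['view']))
    v,u=np.mgrid[0:d.shape[0],0:d.shape[1]]
    q=cv2.undistortPoints(np.stack([u,v],-1).reshape(-1,1,2).astype(np.float64),K,D).reshape(d.shape+(2,))
    P=np.concatenate([q*d[...,None],d[...,None]],-1)
    W=P@V[:3,:3].T+V[:3,3]; W[d==0]=np.nan; return W
E
python3 - <<'E'
from h import *
for n in('top','side'):
    p,d=shot(n,n+'0'); W=world(n,d); print(n,np.array(viewer.camera_model(n)['view']).round(3).tolist(), np.nanmin(W.reshape(-1,3),0),np.nanmax(W.reshape(-1,3),0))
print(env.read_state())
E
```

```text
top [[0.002, -1.0, -0.001, 0.066], [-0.975, -0.002, -0.221, 0.529], [0.221, 0.001, -0.975, 1.165], [0.0, 0.0, 0.0, 1.0]] [-0.25053272 -1.01565187 -0.77241292] [1.20092513 1.59235489 0.79785263]
side [[0.952, -0.305, -0.011, -0.457], [-0.192, -0.571, -0.798, 0.171], [0.237, 0.762, -0.602, 0.748], [0.0, 0.0, 0.0, 1.0]] [-1.19610056 -0.44395284 -0.76764777] [1.12733798 2.31662221 0.51260181]
{'time': 0.1, 'joint_positions': array([-1.43502042e+00,  2.76463848e-01,  1.50597992e+00, -1.19025667e-05,
        1.36072389e+00, -1.21010389e-01]), 'qd': array([ 0.00030638, -0.00128134, -0.00305744,  0.00104993, -0.00171147,
       -0.00075431]), 'tau': array([ 1.38679101e-03, -4.05455518e+01, -2.37781513e+01,  7.03180139e-02,
        2.99371476e-02, -4.48740718e-05]), 'tool_pos': array([ 0.14594947, -0.55563883,  0.20474059]), 'tcp_rot': array([-3.14002775e+00, -1.78576006e-04,  2.56788649e-01]), 'ft_force': array([-0.17350075,  0.55592504,  0.00466268]), 'moment': array([-0.0081909 ,  0.00806366, -0.02529876]), 'grasp_force': 0.0, 'grip_width': 0.09438106337246056}
```

View pics/top0.png

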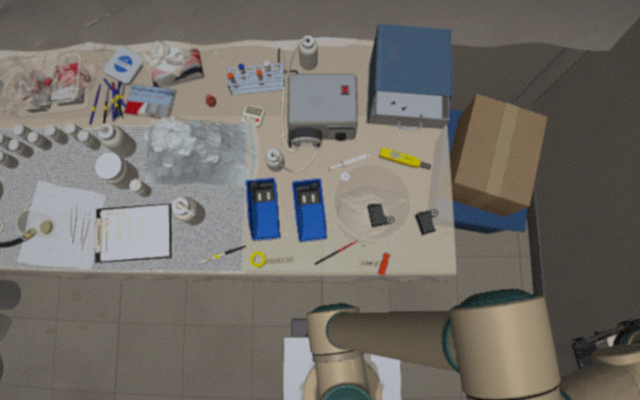

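View pics/side0.png

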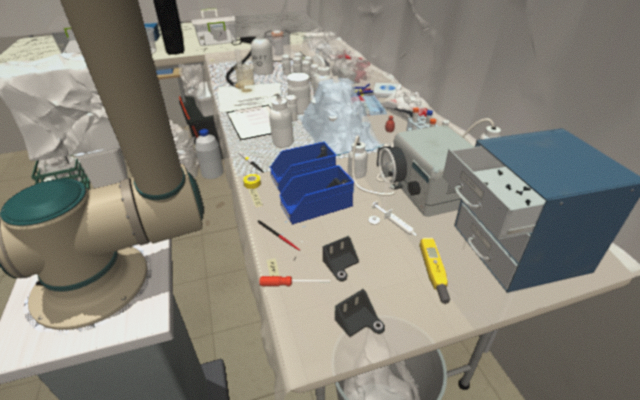

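The right bracket is at about (380,214), with its eye at (391,219) on the near side. The left one is at about (427,222), with its eye at (434,212) on the far side. The bins are at (262,210) and (310,210). Next I'll measure both clouds and check which hand each bin holds.

```bash
cat >> h.py <<'E'
def clouds(tag):
    out=[]
    for n in('top','side'):
        z=np.load(f'pics/{n}{tag}.npz'); W=world(n,z['d']); out.append((z['p'],W))
    return out
E
python3 - <<'E'
from h import *
(pt,Wt),(ps,Ws)=clouds('0')
a=cv2.resize(pt[170:250,235:315],None,fx=5,fy=5,interpolation=cv2.INTER_CUBIC)
b=cv2.resize(pt[190:250,350:450],None,fx=5,fy=5,interpolation=cv2.INTER_CUBIC)
a=cv2.resize(pt[170:250,240:340],(500,400)); c=cv2.resize(ps[135:225,265:365],(300,270));e=cv2.resize(ps[230:340,310:400],(300,300))
cv=np.zeros((600,800,3),np.uint8);cv[:300,:500]=a[:300];cv[300:600,:500]=b;cv[:270,500:]=c;cv[300:,500:]=e
cv2.imwrite('pics/crop.png',cv[:,:,::-1])
for nm,p,W in(('top',pt,Wt),('side',ps,Ws)):
    tab=W[np.abs(W[...,2])<.02]; tab=tab[(tab[:,0]>.3)&(tab[:,0]<.6)&(abs(tab[:,1])<.5)]; print(nm,'table z',np.median(tab[:,2]), np.array(viewer.camera_model(nm)['K'])[0,0])
    dark=(p.max(-1)<75)&(W[...,0]>.25)&(W[...,0]<.8)&(W[...,1]<-.05)&(W[...,1]>-.5)&(W[...,2]<.09)&(W[...,2]>-.02)
    n,l,s,c=cv2.connectedComponentsWithStats(dark.astype(np.uint8))
    for i in range(1,n):
        if s[i,4]>60:
            P=W[l==i]; r=cv2.minAreaRect((P[:,:2]*1000).astype(np.float32)); print(nm,'dark',s[i],np.nanpercentile(P,[2,50,98],0).round(3).tolist(),r)
            H=P[P[:,2]>.03]; 
            if len(H)>5: print('  foot top: n',len(H),H.mean(0).round(3),cv2.minAreaRect((H[:,:2]*1000).astype(np.float32)))
    blue=(p[...,2]>1.8*p[...,0])&(p[...,2]>90)&(p[...,0]<70)&(W[...,0]>.3)&(W[...,0]<.7)&(W[...,1]<.35)&(W[...,1]>-.2)&(W[...,2]<.1)&(W[...,2]>-.02)
    n,l,s,c=cv2.connectedComponentsWithStats(blue.astype(np.uint8))
    for i in range(1,n):
        if s[i,4]>200:
            P=W[l==i]; print(nm,'blue',s[i],np.nanpercentile(P,[1,50,99],0).round(3).tolist()); T=P[P[:,2]>.066]; print('  rim',cv2.minAreaRect((T[:,:2]*1000).astype(np.float32)), 'all',cv2.minAreaRect((P[:,:2]*1000).astype(np.float32)))
E
```

```text
top table z -2.3170720128584676e-05 442.7656699657084
top dark [368 204  20  23 280] [[0.455, -0.128, 0.002], [0.485, -0.101, 0.009], [0.515, -0.078, 0.045]] ((486.7431640625, -104.22563934326172), (59.89397048950195, 47.1021842956543), 12.175642967224121)
  foot top: n 70 [ 0.477 -0.087  0.041] ((483.00360107421875, -93.26875305175781), (57.52830123901367, 24.34511947631836), 12.925203323364258)
top dark [416 211  19  23 294] [[0.433, -0.262, 0.002], [0.467, -0.241, 0.009], [0.496, -0.214, 0.045]] ((465.5468444824219, -243.276611328125), (59.42232894897461, 50.70281219482422), 18.762441635131836)
  foot top: n 76 [ 0.457 -0.224  0.04 ] ((460.71563720703125, -229.9495391845703), (58.85927963256836, 22.213638305664062), 17.680620193481445)
top blue [ 246  179   34   61 1091] [[0.417, 0.175, -0.004], [0.479, 0.217, 0.003], [0.575, 0.261, 0.077]]
  rim ((509.8011169433594, 218.12884521484375), (130.93319702148438, 80.02408599853516), 5.87031888961792) all ((496.87548828125, 216.79986572265625), (159.58709716796875, 80.02408599853516), 5.87031888961792)
top blue [ 293  179   33   62 1128
[... 658 characters left out ...]
44262695), 12.497075080871582)
side dark [ 336  291   48   45 1127] [[0.433, -0.274, 0.006], [0.468, -0.24, 0.009], [0.498, -0.219, 0.044]] ((469.7225646972656, -255.3185272216797), (62.68219757080078, 66.06035614013672), 17.61762046813965)
  foot top: n 207 [ 0.46  -0.229  0.038] ((462.4250793457031, -232.111083984375), (61.8613166809082, 20.756120681762695), 21.08340835571289)
side blue [ 271  142   82   81 4313] [[0.419, 0.043, 0.003], [0.493, 0.126, 0.047], [0.576, 0.262, 0.076]]
  rim ((510.33856201171875, 154.15509033203125), (145.2694854736328, 211.45965576171875), 5.585446357727051) all ((495.7381591796875, 153.31396484375), (173.41050720214844, 214.0793914794922), 4.816535949707031)
```

View pics/crop.png

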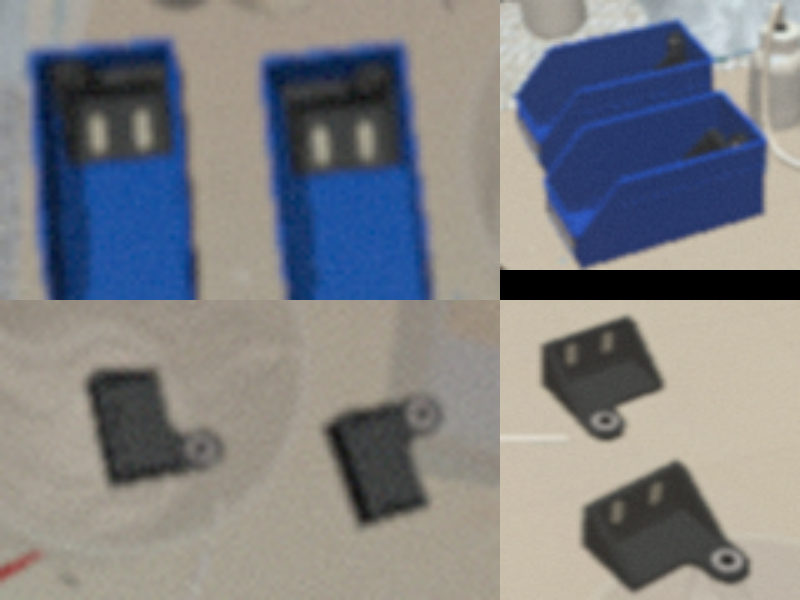

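Crop: the bin at the picture's left (y≈0.217) holds a bracket with its arm on the left, so it's the left bin. The other bin (y≈0.089) is the right bin. Eye pixels in the top view are right (390.6,219.4) and left (434.4,212.6). In the side view they are (341.5,274.7) and (378.1,325.3).

Run:
```python
from h import *
from scipy.spatial import cKDTree
from scipy.optimize import least_squares
def ray(n,uv,z):
    m=viewer.camera_model(n);V=np.linalg.inv(np.array(m['view']));q=cv2.undistortPoints(np.array([[uv]],float),np.array(m['K']),np.array(m['dist_coeffs'])).ravel()
    d=V[:3,:3]@[q[0],q[1],1];return V[:3,3]+d*(z-V[2,3])/d[2]
eye={}
for k,t,s in(('R',(390.6,219.4),(341.5,274.7)),('L',(434.4,212.6),(378.1,325.3))):
    a,b=ray('top',t,.008),ray('side',s,.008); eye[k]=(a+b)/2; print(k,'eye',a.round(4),b.round(4))
# surface model in body (lying) coords: a=body y, b=body z, h=22-x
def model(sg):
    g=lambda a,b,h:np.array([np.r_[i,j,k] for i in a for j in b for k in h])
    L=np.linspace
    A=[g(L(-32,32,33),[6],L(8,44,18)),g(L(-32,32,33),L(0,6,4),[44]),g(L(-27,27,28),L(6,44,20),[8]),
       sg*g(L(8,32,13),[0],[0])*0+g(sg*L(8,32,13),L(44,68,13),[8])]
    for y in(-29.5,29.5): A.append(np.array([[y+e,b,h] for b in L(6,44,20) for h in [44-36*max(b-8,0)/36] for e in(-2.5,0,2.5)]))
    A.append(g([-32,32],[0,3,6],L(0,44,20)));A.append(np.array([[y,b,h] for y in(-32,32) for b in L(0,44,23) for h in L(0,44,23) if h<=44-max(b-8,0)]))
    return np.vstack(A)/1000
for k,sg,c,th in(('R',-1,(.487,-.104),12.5),('L',1,(.466,-.243),18.5)):
    P=[]
    for p,W in clouds('0'):
        m=(np.linalg.norm(W[...,:2]-c,axis=-1)<.07)&(W[...,2]>.005)&(W[...,2]<.06)&(p.max(-1)<90);P.append(W[m])
    P=np.vstack(P);T=cKDTree(model(sg))
    def f(q):
        ct,st=np.cos(q[2]),np.sin(q[2]);d=P[:,:2]-q[:2]   # q: body origin (foot underside centre) 
        return T.query(np.c_[d@[ct,st],d@[st,-ct],P[:,2]])[0]
    r=least_squares(f,[c[0]-.02*np.sin(np.radians(th)),c[1]+.02,np.radians(th)],loss='soft_l1',f_scale=.003,x_scale=[.01,.01,.1],diff_step=1e-3)
    q=r.x;ct,st=np.cos(q[2]),np.sin(q[2]);e=q[:2]+sg*.02*np.array([ct,st])+.057*np.array([st,-ct]); print(k,'origin',q[:2].round(4),'yaw',np.degrees(q[2]).round(1),'rms',np.sqrt(np.mean(f(q)**2)).round(4),'eye pred',e.round(4))
```

```text
R eye [ 0.4746 -0.1427  0.008 ] [ 0.4773 -0.1416  0.008 ]
L eye [ 0.4944 -0.2706  0.008 ] [ 0.4977 -0.2689  0.008 ]Traceback (most recent call last):
  File "<stdin>", line 23, in <module>
  File "<stdin>", line 15, in model
ValueError: operands could not be broadcast together with shapes (13,3) (169,3)
```

```bash
cat >> h.py <<'E'
from scipy.spatial import cKDTree
from scipy.optimize import least_squares
def model(sg):
    g=lambda a,b,h:np.array([np.r_[i,j,k] for i in a for j in b for k in h])
    L=np.linspace
    A=[g(L(-32,32,33),[6],L(8,44,18)),g(L(-32,32,33),L(0,6,4),[44]),g(L(-27,27,28),L(6,44,20),[8]),g(sg*L(8,32,13),L(44,68,13),[8])]
    for y in(-29.5,29.5): A.append(np.array([[y+e,b,44-max(b-8,0)] for b in L(6,44,20) for e in(-2.5,0,2.5)]))
    A.append(np.array([[y,b,h] for y in(-32,32) for b in L(0,44,23) for h in L(0,44,23) if h<=44-max(b-8,0)]))
    return np.vstack(A)/1000
def fitlying(tag,sg,c,th):
    P=[]
    for p,W in clouds(tag):
        m=(np.linalg.norm(W[...,:2]-c,axis=-1)<.07)&(W[...,2]>.005)&(W[...,2]<.06)&(p.max(-1)<90);P.append(W[m])
    P=np.vstack(P);T=cKDTree(model(sg))
    def f(q):
        ct,st=np.cos(q[2]),np.sin(q[2]);d=P[:,:2]-q[:2]
        return T.query(np.c_[d@[ct,st],d@[st,-ct],P[:,2]])[0]
    r=least_squares(f,[c[0]-.02*np.sin(np.radians(th)),c[1]+.02,np.radians(th)],loss='soft_l1',f_scale=.003,x_scale=[.01,.01,.1],diff_step=1e-3)
    q=r.x;ct,st=np.cos(q[2]),np.sin(q[2]);pt=lambda y,z:(q[:2]+sg*y*np.array([ct,st])+z*np.array([st,-ct])).round(4)
    print('origin',q[:2].round(4),'yaw',np.degrees(q[2]).round(1),'rms',np.sqrt(np.mean(f(q)**2)).round(4),len(P),'eye',pt(.02,.057),'grip z54',pt(.02,.054))
E
python3 -c "
from h import *
fitlying('0',-1,(.487,-.104),12.5);fitlying('0',1,(.466,-.243),18.5)"
```

```text
origin [ 0.4834 -0.0798] yaw 12.1 rms 0.0018 1137 eye [ 0.4758 -0.1397] grip z54 [ 0.4752 -0.1368]
origin [ 0.4598 -0.2198] yaw 16.7 rms 0.0019 1507 eye [ 0.4954 -0.2687] grip z54 [ 0.4945 -0.2658]
```

```bash
python3 -m pendant '[{"delta_pos":[25,32,0],"roll":7},{"delta_pos":[25,32,0],"roll":7},{"delta_pos":[25,32,0],"roll":7},{"delta_pos":[25,32,0],"roll":7},{"delta_pos":[25,32,0],"roll":7},{"delta_pos":[25,32,0],"roll":7},{"delta_pos":[25,32,0],"roll":7},{"delta_pos":[25,32,0],"roll":7},{"delta_pos":[25,32,0],"roll":7},{"delta_pos":[25,32,0],"roll":7},{"delta_pos":[25,32,0],"roll":7},{"delta_pos":[25,32,0],"roll":7}]' 0.55 5
```

```text
time: 1.1
tool_pos: [0.4466, -0.1702, 0.2053]
tcp_rot: [-3.141, -0.0, 1.729]
ft_force: [0.6, -1.4, 0.3]
grip_width: 0.0516
grasp_force: 0.0
```

```bash
python3 -m pendant '[{"delta_pos":[15,17,-5],"roll":3},{"delta_pos":[14.5,17,-20],"roll":0},{"delta_pos":[0,0,-30],"roll":0},{"delta_pos":[0,0,-30],"roll":0},{"delta_pos":[0,0,-30],"roll":0},{"delta_pos":[0,0,-30],"roll":0},{"delta_pos":[0,0,-20],"roll":0},{"delta_pos":[0,0,-15],"roll":0},{"delta_pos":[0,0,-10],"roll":0},{"delta_pos":[0,0,0],"roll":0},{"delta_pos":[0,0,0],"roll":0}]'; python3 -c "
from h import *
shot('side','side1'); p,_=shot('top','top1')
s=env.read_state();print(s['tool_pos'],s['tcp_rot'])
z=np.load('pics/side1.npz')['p'];cv2.imwrite('pics/c1.png',cv2.resize(z[180:330,280:430],(600,600))[:,:,::-1])"
```

```text
time: 2.02
tool_pos: [0.475, -0.138, 0.015]
tcp_rot: [-3.14, -0.001, 1.775]
ft_force: [0.7, 0.2, -0.4]
grip_width: 0.0515
grasp_force: 0.0
[ 0.47608628 -0.13844789  0.01610335] [3.14057009e+00 7.02545645e-04 1.77521423e+00]
```

View pics/c1.png

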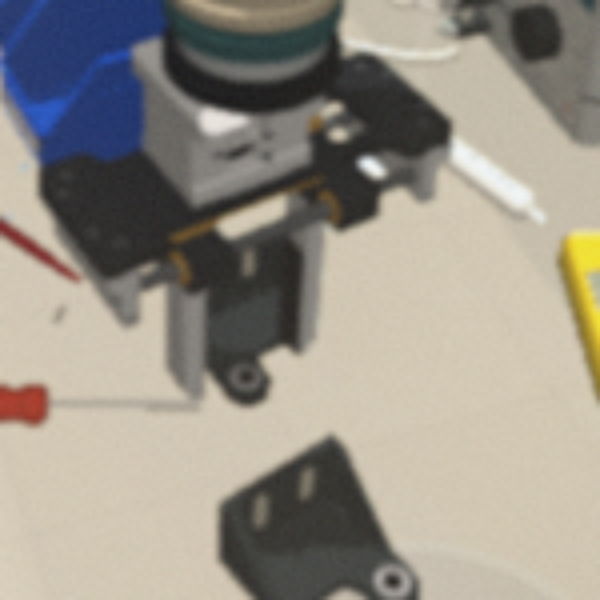

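The fingers straddle the arm. The screwdriver tip, around (330,281) in the side view, may be near the outer finger, so I'll check that.

Run:
```python
from h import *
(pt,_),(ps,Ws)=clouds('0')
for u in range(312,336,3):print(u,[Ws[v,u].round(3).tolist() for v in (280,281)],ps[280:283,u].tolist())
s=env.read_state();print(s['tool_pos'])
```

```text
312 [[0.417, -0.14, 0.013], [0.417, -0.141, 0.011]] [[220, 214, 202], [214, 206, 193], [199, 188, 173]]
315 [[0.423, -0.142, 0.012], [0.422, -0.144, 0.012]] [[223, 217, 205], [213, 205, 192], [203, 193, 179]]
318 [[0.428, -0.145, 0.014], [0.428, -0.145, 0.011]] [[222, 216, 204], [212, 205, 193], [202, 191, 176]]
321 [[0.434, -0.146, 0.014], [0.433, -0.149, 0.014]] [[222, 217, 203], [209, 204, 191], [193, 189, 173]]
324 [[0.439, -0.148, 0.014], [0.439, -0.149, 0.012]] [[220, 213, 198], [208, 203, 190], [193, 187, 171]]
327 [[0.444, -0.151, 0.015], [0.444, -0.151, 0.012]] [[218, 211, 198], [205, 199, 186], [194, 191, 174]]
330 [[0.454, -0.141, 0.001], [0.452, -0.145, 0.002]] [[209, 202, 185], [203, 194, 178], [198, 189, 173]]
333 [[0.459, -0.143, 0.001], [0.459, -0.145, 0.0]] [[201, 192, 172], [200, 190, 170], [200, 189, 172]]
[ 0.47608628 -0.13844789  0.01610335]
```

```bash
python3 -m pendant '[{"delta_pos":[1,-1,0],"roll":0},{"delta_pos":[0,0,0],"roll":0},{"delta_pos":[0,0,0],"roll":0},{"delta_pos":[0,0,-5],"roll":0},{"delta_pos":[0,0,-5],"roll":0},{"delta_pos":[0,0,-2],"roll":0},{"delta_pos":[0,0,0],"roll":0},{"delta_pos":[0,0,0],"roll":0}]' 0.33; python3 -m pendant '[{"delta_pos":[0,0,0],"roll":0},{"delta_pos":[0,0,0],"roll":0},{"delta_pos":[0,0,0],"roll":0},{"delta_pos":[0,0,0],"roll":0},{"delta_pos":[0,0,0],"roll":0}]' 0 5
```

```text
time: 2.78
tool_pos: [0.4763, -0.1391, 0.0031]
tcp_rot: [-3.141, -0.001, 1.775]
ft_force: [-0.4, 0.4, -0.0]
grip_width: 0.031
grasp_force: 0.0
time: 3.2
tool_pos: [0.4766, -0.1392, 0.0035]
tcp_rot: [3.141, 0.0, 1.775]
ft_force: [0.0, -0.3, -0.9]
grip_width: 0.0241
grasp_force: 5.0
```

```bash
python3 -m pendant '[{"delta_pos":[-0.1,0.5,7],"roll":0},{"delta_pos":[-0.3,1.3,7],"roll":0},{"delta_pos":[-0.5,2.2,6.5],"roll":0},{"delta_pos":[-0.6,3.1,6.5],"roll":0},{"delta_pos":[-0.8,3.9,5.6],"roll":0},{"delta_pos":[-1,4.5,5.6],"roll":0},{"delta_pos":[-1.1,5.2,4.3],"roll":0},{"delta_pos":[-1.3,5.8,4.3],"roll":0},{"delta_pos":[-1.3,6.2,2.7],"roll":0},{"delta_pos":[-1.4,6.5,2.7],"roll":0},{"delta_pos":[-1.4,6.8,0.9],"roll":0},{"delta_pos":[-1.5,6.9,0.9],"roll":0}]' - 4; python3 -c "
from h import *
p,_=shot('side','side2')
s=env.read_state();print(s['tool_pos'],s['ft_force'],s['grip_width'])
cv2.imwrite('pics/c2.png',cv2.resize(p[150:300,270:420],(600,600))[:,:,::-1])"
```

```text
time: 4.2
tool_pos: [0.4652, -0.0859, 0.0577]
tcp_rot: [3.141, 0.001, 1.776]
ft_force: [0.1, -0.2, -0.1]
grip_width: 0.024
grasp_force: 4.0
[ 0.46454357 -0.08452395  0.05764413] [-0.24494961  1.46578953 -1.84237495] 0.023719295515593104
```

View pics/c2.png

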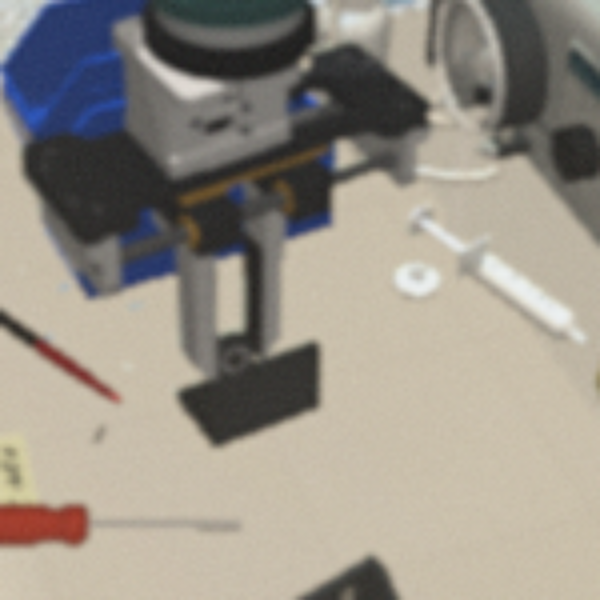

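I can't tell the bracket's tilt from this picture, so I'll fit the plane of the visible face from depth.

Run:
```python
from h import *
z=np.load('pics/side2.npz');W=world('side',z['d']);p=z['p']
# polygon of face in full px
poly=np.array([(183,396),(316,348),(316,403),(217,441)])/4+[270,150]
m=np.zeros(p.shape[:2],np.uint8);cv2.fillPoly(m,[np.round(poly).astype(int)],1);m=cv2.erode(m,np.ones((3,3)))
P=W[m>0];c=P.mean(0);u,s,v=np.linalg.svd(P-c);print(c,v[2],s/np.sqrt(len(P)))
for q in np.round(poly).astype(int):print(q,W[q[1],q[0]].round(3))
q=np.array((238,358))/4+[270,150];print('arm',W[int(q[1]),int(q[0])])
m2=(p.max(-1)<80)&(W[...,0]>.4)&(W[...,0]<.56)&(W[...,1]>-.18)&(W[...,1]<-.03)&(W[...,2]<.07);Q=W[m2];print(np.nanpercentile(Q,[1,50,99],0).round(3))
```

```text
[ 0.48194407 -0.08792443  0.0266708 ] [ 0.14231063 -0.98896743  0.04112313] [0.01859831 0.00929217 0.00232268]
[316 249] [ 0.449 -0.066  0.016]
[349 237] [ 0.515 -0.081  0.044]
[349 251] [ 0.516 -0.083  0.006]
[324 260] [ 0.457 -0.094  0.008]
arm [ 0.46899806 -0.08934868  0.05956888]
[[ 0.449 -0.13  -0.459]
 [ 0.476 -0.088  0.03 ]
 [ 0.513 -0.066  0.068]]
```

The face is vertical, with its lower edge near the table, so the bracket has swung upright. I'll lower it gently to touch.

```bash
for i in 1; do python3 -m pendant '[{"delta_pos":[0,0,-1],"roll":0},{"delta_pos":[0,0,-1],"roll":0},{"delta_pos":[0,0,-1],"roll":0},{"delta_pos":[0,0,-1],"roll":0},{"delta_pos":[0,0,0],"roll":0}]'; done
```

```text
time: 4.67
tool_pos: [0.4645, -0.0866, 0.0534]
tcp_rot: [-3.14, -0.0, 1.775]
ft_force: [-3.0, -0.9, 4.2]
grip_width: 0.0235
grasp_force: 4.0
```

```bash
python3 -m pendant '[{"delta_pos":[0,0,0],"roll":0},{"delta_pos":[0,0,0],"roll":0},{"delta_pos":[0,0,0],"roll":0},{"delta_pos":[0,0,8],"roll":0},{"delta_pos":[0,0,20],"roll":0},{"delta_pos":[0,0,30],"roll":0},{"delta_pos":[-20,0,30],"roll":-7},{"delta_pos":[-40,0,20],"roll":-7},{"delta_pos":[-40,0,0],"roll":-7},{"delta_pos":[-40,0,0],"roll":-7},{"delta_pos":[0,0,0],"roll":-7},{"delta_pos":[0,0,0],"roll":-7}]' 0.4;  python3 - <<'E'
from h import *
shot('side','side3');shot('top','top3')
s=env.read_state();print(s['tool_pos'],s['tcp_rot'])
out=[]
for nm,(p,W) in zip(('top','side'),clouds('3')):
    cv2.imwrite(f'pics/{nm}3c.png',p[:,:,::-1])
    m=(p.max(-1)<85)&(W[...,0]>.42)&(W[...,0]<.55)&(W[...,1]>-.14)&(W[...,1]<-.02)&(W[...,2]<.08)&(W[...,2]>.003)
    Q=W[m];print(nm,len(Q),np.percentile(Q,[2,50,98],0).round(3).tolist(),cv2.minAreaRect((Q[:,:2]*1000).astype(np.float32)))
    A=Q[Q[:,2]>.05];print('arm',len(A),A.mean(0) if len(A) else 0)
a=cv2.resize(clouds('3')[0][0][190:250,340:400],(400,400));b=cv2.resize(clouds('3')[1][0][200:270,300:370],(400,400))
cv2.imwrite('pics/c3.png',np.hstack([a,b])[:,:,::-1])
E
```

```text
time: 5.67
tool_pos: [0.3259, -0.0858, 0.1608]
tcp_rot: [3.14, -0.0, 1.035]
ft_force: [1.1, -0.7, 0.4]
grip_width: 0.0378
grasp_force: 0.0
[ 0.32792842 -0.08638907  0.16092081] [ 3.13934380e+00 -3.27865065e-04  1.04182682e+00]
top 225 [[0.449, -0.087, 0.003], [0.481, -0.075, 0.013], [0.509, -0.045, 0.068]] ((478.5843505859375, -66.15620422363281), (60.156822204589844, 38.09596633911133), 11.653138160705566)
arm 20 [ 0.4628496  -0.08521532  0.06285087]
side 529 [[0.449, -0.093, 0.006], [0.474, -0.088, 0.03], [0.511, -0.07, 0.068]] ((476.1890869140625, -84.71343994140625), (30.040836334228516, 68.51512908935547), 72.9105453491211)
arm 68 [ 0.46332863 -0.09075616  0.06056107]
```

View pics/c3.png

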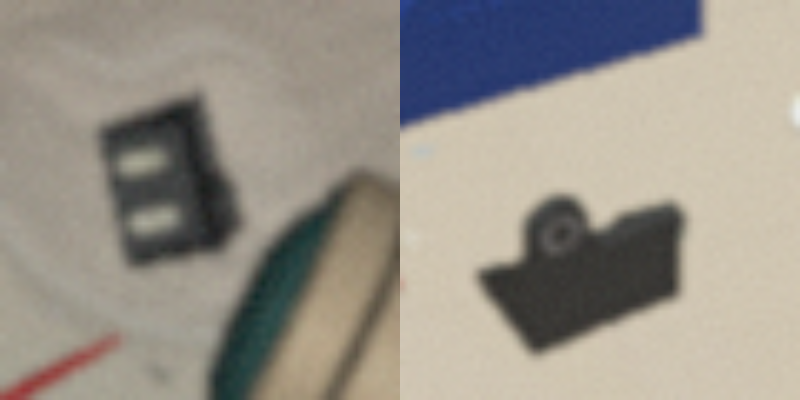

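The bracket stands upright on its foot. Now I'll fit its standing pose.

```bash
cat >> h.py <<'E'
def fitup(tag,sg,c,phi,z0=0.):
    P=[]
    for p,W in clouds(tag):
        m=(np.linalg.norm(W[...,:2]-c,axis=-1)<.055)&(W[...,2]>.004+z0)&(W[...,2]<.08+z0)&(p.max(-1)<85);P.append(W[m])
    P=np.vstack(P)
    L=np.linspace
    M=model(sg)*1000
    back=np.array([[y,z,0] for y in L(-32,32,33) for z in L(0,44,23)]+[[sg*y,z,e] for y in L(8,32,13) for z in L(44,69,13) for e in(0,)]+[[y,44,h] for y in L(-32,32,33) for h in(0,4,8)])
    T=cKDTree(np.vstack([M,back])/1000)
    def f(q):
        ct,st=np.cos(q[2]),np.sin(q[2]);d=P[:,:2]-q[:2]; x=d@[ct,st]; y=d@[-st,ct]
        return T.query(np.c_[y,P[:,2]-z0,.022-x])[0]
    q=least_squares(f,[*c,np.radians(phi)],loss='soft_l1',f_scale=.003,x_scale=[.01,.01,.1],diff_step=1e-3).x
    ct,st=np.cos(q[2]),np.sin(q[2])
    print('mid',q[:2].round(4),'phi',np.degrees(q[2]).round(1),'rms',np.sqrt(np.mean(f(q)**2)).round(4),len(P),'web centre',(q[:2]+.018*np.array([ct,st])).round(4)); return q
E
python3 -c "
from h import *
fitup('3',-1,(.479,-.068),-79);
d=np.degrees(env.read_state()['tcp_rot'][2]);print(d,env.read_state()['tool_pos'])"
```

```text
mid [ 0.4809 -0.0651] phi -78.8 rms 0.0015 738 web centre [ 0.4844 -0.0828]
59.6922796557577 [ 0.32792842 -0.08638907  0.16092081]
```

```bash
python3 -m pendant '[{"delta_pos":[30,0,0],"roll":-7},{"delta_pos":[40,1,0],"roll":-7},{"delta_pos":[40,1,0],"roll":-7},{"delta_pos":[35,1,0],"roll":-7},{"delta_pos":[14,0,0],"roll":-7},{"delta_pos":[0,0,0],"roll":-7},{"delta_pos":[0,0,0],"roll":-6.5},{"delta_pos":[0,0,-20],"roll":0},{"delta_pos":[0,0,-25],"roll":0},{"delta_pos":[0,0,-25],"roll":0},{"delta_pos":[0,0,0],"roll":0},{"delta_pos":[0,0,0],"roll":0}]' 0.4; python3 -c "
from h import *
ps=[]
for i in range(4):
  import time
  viewer.read_camera('top'); s=env.read_state();ps.append([*s['tool_pos'],np.degrees(s['tcp_rot'][2])])
print(np.mean(ps,0))"
```

```text
time: 6.77
tool_pos: [0.4865, -0.0829, 0.0894]
tcp_rot: [-3.14, 0.003, 0.198]
ft_force: [0.2, -1.3, 1.1]
grip_width: 0.0374
grasp_force: 0.0
[ 0.48822785 -0.08356339  0.09127824 11.2874228 ]
```

```bash
python3 -m pendant '[{"delta_pos":[-3,0.5,-20],"roll":0},{"delta_pos":[0,0,-25],"roll":0},{"delta_pos":[0,0,-15],"roll":0},{"delta_pos":[0,0,-10],"roll":0},{"delta_pos":[0,0,-5],"roll":0},{"delta_pos":[0,0,0],"roll":0}]' && python3 -m pendant '[{"delta_pos":[0,0,0],"roll":0},{"delta_pos":[0,0,0],"roll":0},{"delta_pos":[0,0,0],"roll":0},{"delta_pos":[0,0,0],"roll":0},{"delta_pos":[0,0,0],"roll":0},{"delta_pos":[0,0,0],"roll":0}]' 0 20
```

```text
time: 7.47
tool_pos: [0.4841, -0.0828, 0.0151]
tcp_rot: [3.142, 0.0, 0.196]
ft_force: [-0.2, -0.0, -0.8]
grip_width: 0.0376
grasp_force: 0.0
time: 7.97
tool_pos: [0.4844, -0.0829, 0.0157]
tcp_rot: [3.141, -0.001, 0.196]
ft_force: [-0.5, 0.2, 3.8]
grip_width: 0.0075
grasp_force: 20.0
```

Gripped on the 8 mm web. Next I'll fit the bin poses precisely before carrying it over.

```bash
cat >> h.py <<'E'
def fitbin(tag,c,th):
    L=np.linspace; M=[]
    H=lambda x:75 if x>-44 else 34+41*(x+80)/36
    for s in(-1,1):
        for x in L(-80,80,81):
            for z in L(0,1,26)*H(x):
                M+= [[x,s*39.5,z]]+([[x,s*36.5,z]] if abs(x)<77 and z>3 else [])
            M+=[[x,s*38,H(x)]]
    for y in L(-39.5,39.5,40):
        M+=[[80,y,z] for z in L(0,75,38)]+[[-80,y,z] for z in L(0,34,17)]
        if abs(y)<36.5: M+=[[77,y,z] for z in L(3,75,36)]+[[-77,y,z] for z in L(3,34,15)]+[[x,y,3] for x in L(-77,77,77)]
        M+=[[78.5,y,75],[-78.5,y,34]]
    T=cKDTree(np.array(M)/1000); res=[]
    for sel in((0,),(1,),(0,1)):
        P=[]
        for k in sel:
            p,W=clouds(tag)[k]; m=(p[...,2]>1.6*p[...,0])&(p[...,2]>60)&(p[...,0]<80)&(W[...,2]<.09)&(W[...,2]>-.01)
            d=W[...,:2]-c; t=np.radians(th);x=d@[np.cos(t),np.sin(t)];y=d@[-np.sin(t),np.cos(t)]
            P.append(W[m&(abs(x)<.095)&(abs(y)<.055)])
        P=np.vstack(P)
        def f(q):
            ct,st=np.cos(q[2]),np.sin(q[2]);d=P[:,:2]-q[:2]
            return T.query(np.c_[d@[ct,st],d@[-st,ct],P[:,2]])[0]
        q=least_squares(f,[*c,np.radians(th)],loss='soft_l1',f_scale=.003,x_scale=[.01,.01,.1],diff_step=1e-3).x
        print(sel,len(P),q[:2].round(4),np.degrees(q[2]).round(1),np.sqrt(np.mean(f(q)**2)).round(4))
E
python3 -c "
from h import *
fitbin('0',(.495,.089),6.5);fitbin('0',(.497,.217),6)
fitup('0',-1,(.55,.094),6.5,.003);fitup('0',1,(.55,.222),6,.003)
s=env.read_state();print(s['tool_pos'])"
```

```text
(0,) 1280 [0.4961 0.0892] 6.7 0.0027
(1,) 2823 [0.4959 0.089 ] 6.1 0.0017
(0, 1) 4103 [0.4956 0.0892] 6.4 0.002
(0,) 1309 [0.4968 0.2176] 6.8 0.0026
(1,) 1601 [0.4978 0.218 ] 5.2 0.0016
(0, 1) 2910 [0.497  0.2184] 5.5 0.0021
mid [0.5459 0.0945] phi 3.2 rms 0.0032 437 web centre [0.5638 0.0955]
mid [0.5499 0.225 ] phi 9.2 rms 0.0059 425 web centre [0.5676 0.2279]
[ 0.48435587 -0.08285511  0.01565562]
```

```bash
python3 -m pendant '[{"delta_pos":[0,0,5],"roll":0},{"delta_pos":[0,0,15],"roll":0},{"delta_pos":[0,0,20],"roll":0},{"delta_pos":[0,0,25],"roll":0},{"delta_pos":[0,0,25],"roll":0},{"delta_pos":[0,0,20],"roll":0},{"delta_pos":[0,5,0],"roll":5},{"delta_pos":[0,15,0],"roll":6},{"delta_pos":[0,15,0],"roll":6},{"delta_pos":[0,15,0],"roll":6},{"delta_pos":[0,15,0],"roll":6},{"delta_pos":[0,15,0],"roll":6}]' && python3 -m pendant '[{"delta_pos":[0,15,0],"roll":6},{"delta_pos":[-2,15,0],"roll":6},{"delta_pos":[-2,15,0],"roll":6},{"delta_pos":[-2,15,0],"roll":6},{"delta_pos":[0,15,0],"roll":6},{"delta_pos":[0,10,0],"roll":6},{"delta_pos":[0,5,0],"roll":6},{"delta_pos":[0,0,0],"roll":6},{"delta_pos":[0,0,0],"roll":2},{"delta_pos":[0,0,0],"roll":0},{"delta_pos":[0,0,0],"roll":0},{"delta_pos":[0,0,0],"roll":0}]'
python3 - <<'E'
from h import *
shot('side','side4');shot('top','top4')
ps=[]
for i in range(3):
  viewer.read_camera('top'); s=env.read_state();ps.append([*s['tool_pos'],np.degrees(s['tcp_rot'][2])])
print(np.mean(ps,0),s['grip_width'])
a=cv2.resize(clouds('4')[0][0][150:250,260:360],(400,400));b=cv2.resize(clouds('4')[1][0][100:240,240:380],(400,400))
cv2.imwrite('pics/c4.png',np.hstack([a,b])[:,:,::-1])
E
```

```text
time: 8.97
tool_pos: [0.4835, -0.0021, 0.1252]
tcp_rot: [-3.141, 0.0, 0.812]
ft_force: [0.4, -0.5, -1.3]
grip_width: 0.0077
grasp_force: 20.0
time: 9.97
tool_pos: [0.4778, 0.0872, 0.1251]
tcp_rot: [-3.141, -0.0, 1.678]
ft_force: [0.9, 0.1, -0.4]
grip_width: 0.008
grasp_force: 20.0
[4.77969222e-01 8.71120641e-02 1.25131662e-01 9.61797334e+01] 0.007860574122068914
```

View pics/c4.png

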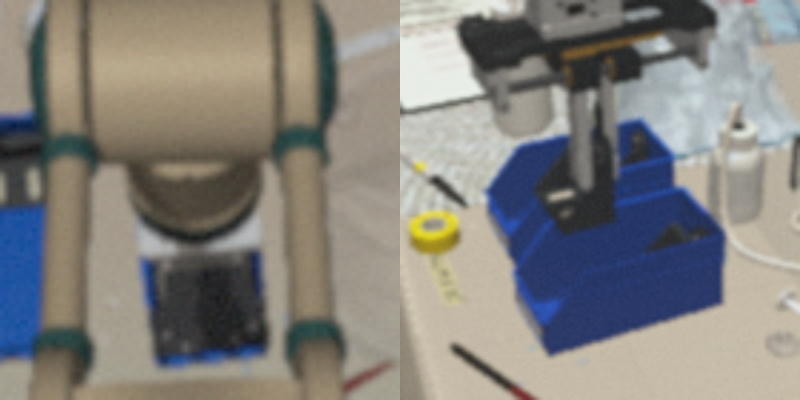

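The bracket hangs upright over the right bin. I'll fit it in hand to check the lateral offset.

Run:
```python
from h import *
for z0 in(.107,.1095,.112):
    q=fitup('4',-1,(.460,.085),6.4,z0)
t=np.radians(6.4);d=q[:2]-[.4957,.0891];print('in bin',d@[np.cos(t),np.sin(t)],d@[-np.sin(t),np.cos(t)])
```

```text
mid [0.4582 0.0843] phi 8.5 rms 0.0032 578 web centre [0.476 0.087]
mid [0.4568 0.0829] phi 15.2 rms 0.0028 557 web centre [0.4741 0.0876]
mid [0.4572 0.083 ] phi 15.8 rms 0.003 474 web centre [0.4745 0.0879]
in bin -0.038919775839700986 -0.0017661265410308536
```

```bash
python3 -m pendant '[{"delta_pos":[0,0,-5],"roll":0},{"delta_pos":[0,0,-10],"roll":0},{"delta_pos":[0,0,-10],"roll":0},{"delta_pos":[0,0,-8],"roll":0},{"delta_pos":[0,0,-5],"roll":0},{"delta_pos":[0,0,-5],"roll":0},{"delta_pos":[0,0,-5],"roll":0},{"delta_pos":[0,0,-5],"roll":0},{"delta_pos":[0,0,0],"roll":0}]' && python3 -m pendant '[{"delta_pos":[0,0,-5],"roll":0},{"delta_pos":[0,0,-7],"roll":0},{"delta_pos":[0,0,-7],"roll":0},{"delta_pos":[0,0,-7],"roll":0},{"delta_pos":[0,0,-7],"roll":0},{"delta_pos":[0,0,-5],"roll":0},{"delta_pos":[0,0,-4],"roll":0},{"delta_pos":[0,0,0],"roll":0}]'
```

```text
time: 10.97
tool_pos: [0.4774, 0.0872, 0.0712]
tcp_rot: [-3.14, -0.0, 1.679]
ft_force: [0.9, -0.3, -0.8]
grip_width: 0.0075
grasp_force: 20.0
time: 11.63
tool_pos: [0.4773, 0.0872, 0.0291]
tcp_rot: [-3.14, -0.0, 1.679]
ft_force: [-0.4, -0.8, -0.5]
grip_width: 0.0076
grasp_force: 20.0
```

Run:
```python
from h import *
ps=[];F=[]
for i in range(4):
  viewer.read_camera('top'); s=env.read_state();ps.append([*s['tool_pos'],np.degrees(s['tcp_rot'][2])]);F.append(s['ft_force'])
print(np.mean(ps,0),np.mean(F,0),s['moment'])
```

```text
[4.78045016e-01 8.72139661e-02 3.00531852e-02 9.62122276e+01] [ 0.22216751  0.00128347 -0.71134855] [-0.04176674 -0.12058526 -0.02065214]
```

```bash
python3 -m pendant '[{"delta_pos":[0,0,-3],"roll":0},{"delta_pos":[0,0,-2],"roll":0},{"delta_pos":[0,0,-1.5],"roll":0},{"delta_pos":[0,0,-1],"roll":0},{"delta_pos":[0,0,-1],"roll":0},{"delta_pos":[0,0,-0.5],"roll":0},{"delta_pos":[0,0,0],"roll":0}]' && python3 -m pendant '[{"delta_pos":[0,0,-0.5],"roll":0},{"delta_pos":[0,0,-0.5],"roll":0},{"delta_pos":[0,0,0],"roll":0}]'
```

```text
time: 12.42
tool_pos: [0.4779, 0.0872, 0.021]
tcp_rot: [-3.141, -0.0, 1.679]
ft_force: [-0.9, 0.1, -1.2]
grip_width: 0.008
grasp_force: 20.0
time: 12.67
tool_pos: [0.4779, 0.0872, 0.0201]
tcp_rot: [-3.142, 0.0, 1.679]
ft_force: [-0.3, 0.7, -1.3]
grip_width: 0.0079
grasp_force: 20.0
```

```bash
python3 -m pendant '[{"delta_pos":[0,0,-0.5],"roll":0},{"delta_pos":[0,0,-0.5],"roll":0},{"delta_pos":[0,0,0],"roll":0}]'; python3 -m pendant '[{"delta_pos":[0,0,-0.5],"roll":0},{"delta_pos":[0,0,0],"roll":0}]'
```

```text
time: 12.92
tool_pos: [0.4779, 0.0872, 0.019]
tcp_rot: [-3.142, 0.0, 1.679]
ft_force: [-0.2, 0.1, -1.2]
grip_width: 0.008
grasp_force: 20.0
time: 13.08
tool_pos: [0.478, 0.0872, 0.0187]
tcp_rot: [3.141, 0.0, 1.679]
ft_force: [0.1, 0.1, -0.3]
grip_width: 0.008
grasp_force: 20.0
```

```bash
python3 -m pendant '[{"delta_pos":[0,0,-0.4],"roll":0},{"delta_pos":[0,0,0],"roll":0}]'; python3 -m pendant '[{"delta_pos":[0,0,-0.4],"roll":0},{"delta_pos":[0,0,0],"roll":0}]'
```

```text
time: 13.25
tool_pos: [0.478, 0.0872, 0.0187]
tcp_rot: [3.141, 0.0, 1.679]
ft_force: [-1.5, -0.5, 4.2]
grip_width: 0.0077
grasp_force: 20.0
time: 13.42
tool_pos: [0.4781, 0.0872, 0.0186]
tcp_rot: [3.141, 0.0, 1.679]
ft_force: [-1.7, -1.5, 8.2]
grip_width: 0.0078
grasp_force: 20.0
```

It's on the floor (8 N). I'll release, rise and move towards the left bracket.

```bash
python3 -m pendant '[{"delta_pos":[0,0,0.4],"roll":0},{"delta_pos":[0,0,0],"roll":0},{"delta_pos":[0,0,0],"roll":0},{"delta_pos":[0,0,0],"roll":0},{"delta_pos":[0,0,0],"roll":0},{"delta_pos":[0,0,5],"roll":0},{"delta_pos":[0,0,15],"roll":0},{"delta_pos":[0,0,25],"roll":0},{"delta_pos":[0,0,35],"roll":0},{"delta_pos":[0,0,40],"roll":0},{"delta_pos":[0,0,20],"roll":0}]' 0.28 && python3 -m pendant '[{"delta_pos":[0,-20,0],"roll":0},{"delta_pos":[0,-32,0],"roll":1},{"delta_pos":[0,-38,0],"roll":1},{"delta_pos":[0,-38,0],"roll":1},{"delta_pos":[0,-38,0],"roll":1},{"delta_pos":[2,-38,0],"roll":1},{"delta_pos":[3,-38,0],"roll":1},{"delta_pos":[3,-38,0],"roll":1},{"delta_pos":[3,-38,0],"roll":1},{"delta_pos":[3,-30,0],"roll":2},{"delta_pos":[3,-5,0],"roll":0.5},{"delta_pos":[0,0,0],"roll":0}]' 0.42
python3 - <<'E'
from h import *
shot('side','side5');shot('top','top5')
s=env.read_state();print(s['tool_pos'],np.degrees(s['tcp_rot'][2]))
q=fitup('5',-1,(.460,.085),6.4,.003)
t=np.radians(6.4);d=q[:2]-[.4957,.0891];print('in bin',d@[np.cos(t),np.sin(t)],d@[-np.sin(t),np.cos(t)])
a=cv2.resize(clouds('5')[0][0][150:250,260:360],(400,400));b=cv2.resize(clouds('5')[1][0][130:350,240:460],(400,400))
cv2.imwrite('pics/c5.png',np.hstack([a,b])[:,:,::-1])
E
```

```text
time: 14.33
tool_pos: [0.4799, 0.0874, 0.1626]
tcp_rot: [3.135, 0.0, 1.679]
ft_force: [1.0, 1.1, -0.3]
grip_width: 0.0262
grasp_force: 0.0
time: 15.33
tool_pos: [0.4953, -0.2678, 0.158]
tcp_rot: [3.141, 0.0, 1.859]
ft_force: [0.8, 0.0, 0.6]
grip_width: 0.0392
grasp_force: 0.0
[ 0.49453605 -0.26481353  0.15801988] 106.67523609299742
mid [0.461  0.0813] phi 6.8 rms 0.0019 392 web centre [0.4789 0.0834]
in bin -0.03531250262409729 -0.00392191769101056
```

View pics/c5.png

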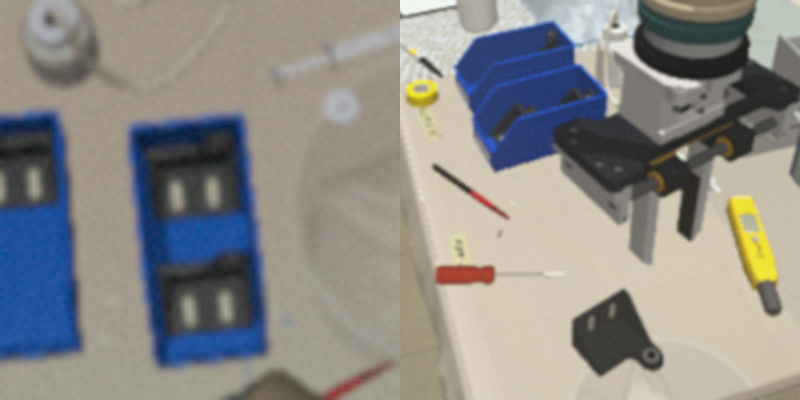

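The right bracket stands square in its bin, in front of the sample with its arm on the right. Now the left one.

```bash
python3 -m pendant '[{"delta_pos":[0.5,-1.5,-20],"roll":0},{"delta_pos":[0,0,-30],"roll":0},{"delta_pos":[0,0,-30],"roll":0},{"delta_pos":[0,0,-30],"roll":0},{"delta_pos":[0,0,-20],"roll":0},{"delta_pos":[0,0,-10],"roll":0},{"delta_pos":[0,0,-5],"roll":0},{"delta_pos":[0,0,0],"roll":0},{"delta_pos":[0,0,0],"roll":0}]'
python3 - <<'E'
from h import *
ps=[]
for i in range(3):
  viewer.read_camera('top'); s=env.read_state();ps.append([*s['tool_pos'],np.degrees(s['tcp_rot'][2])])
print(np.mean(ps,0),s['ft_force'])
E
```

```text
time: 16.18
tool_pos: [0.4963, -0.2671, 0.0143]
tcp_rot: [3.14, 0.001, 1.863]
ft_force: [0.1, 0.9, -0.2]
grip_width: 0.0394
grasp_force: 0.0
[ 4.96533127e-01 -2.67683262e-01  1.46958125e-02  1.06731889e+02] [ 1.01742513 -0.20803893 -0.17379733]
```

```bash
python3 -m pendant '[{"delta_pos":[-1,0,-4],"roll":0},{"delta_pos":[0,0,-5],"roll":0},{"delta_pos":[0,0,-2],"roll":0},{"delta_pos":[0,0,0],"roll":0}]' && python3 -m pendant '[{"delta_pos":[0,0,0],"roll":0},{"delta_pos":[0,0,0],"roll":0},{"delta_pos":[0,0,0],"roll":0},{"delta_pos":[0,0,0],"roll":0},{"delta_pos":[0,0,0],"roll":0},{"delta_pos":[0,0,0],"roll":0}]' 0 5
```

```text
time: 16.67
tool_pos: [0.4939, -0.267, 0.0016]
tcp_rot: [-3.141, -0.001, 1.862]
ft_force: [-0.4, 0.2, -0.6]
grip_width: 0.0393
grasp_force: 0.0
time: 17.17
tool_pos: [0.4947, -0.2674, 0.0023]
tcp_rot: [3.141, 0.0, 1.862]
ft_force: [0.7, 0.3, 0.1]
grip_width: 0.0239
grasp_force: 5.0
```

```bash
python3 -m pendant '[{"delta_pos":[-0.1,0.5,7],"roll":0},{"delta_pos":[-0.4,1.2,7],"roll":0},{"delta_pos":[-0.6,2.1,6.5],"roll":0},{"delta_pos":[-0.9,3,6.5],"roll":0},{"delta_pos":[-1.1,3.8,5.6],"roll":0},{"delta_pos":[-1.3,4.4,5.6],"roll":0},{"delta_pos":[-1.5,5.1,4.3],"roll":0},{"delta_pos":[-1.7,5.7,4.3],"roll":0},{"delta_pos":[-1.8,6.1,2.7],"roll":0},{"delta_pos":[-1.9,6.4,2.7],"roll":0},{"delta_pos":[-2,6.6,0.9],"roll":0},{"delta_pos":[-2,6.7,0.9],"roll":0}]' - 4; python3 -c "
from h import *
shot('side','side6');shot('top','top6')
z=np.load('pics/side6.npz');p=z['p'];W=world('side',z['d'])
m=(p.max(-1)<80)&(W[...,0]>.4)&(W[...,0]<.54)&(W[...,1]>-.3)&(W[...,1]<-.17)&(W[...,2]<.043)&(W[...,2]>-.01);P=W[m]
c=P.mean(0);u,s,v=np.linalg.svd(P-c);print(len(P),c,v[2],s/np.sqrt(len(P)),np.percentile(P,[1,99],0))
s=env.read_state();print(s['tool_pos'],s['ft_force'],s['grip_width'])
cv2.imwrite('pics/c6.png',cv2.resize(p[190:340,280:430],(600,600))[:,:,::-1])"
```

```text
time: 18.17
tool_pos: [0.4795, -0.2154, 0.0566]
tcp_rot: [3.141, 0.001, 1.863]
ft_force: [0.4, -0.1, 0.4]
grip_width: 0.0242
grasp_force: 4.0
508 [ 0.45369146 -0.2246212   0.02433311] [-0.11580218  0.63026359  0.76769634] [0.01963438 0.01365852 0.00816734] [[ 0.42321733 -0.23848505  0.00573738]
 [ 0.4893909  -0.18668046  0.04250533]]
[ 0.47855239 -0.21431526  0.05629155] [-1.12425493  0.32679783 -1.16285165] 0.023806415525566064
```

View pics/c6.png

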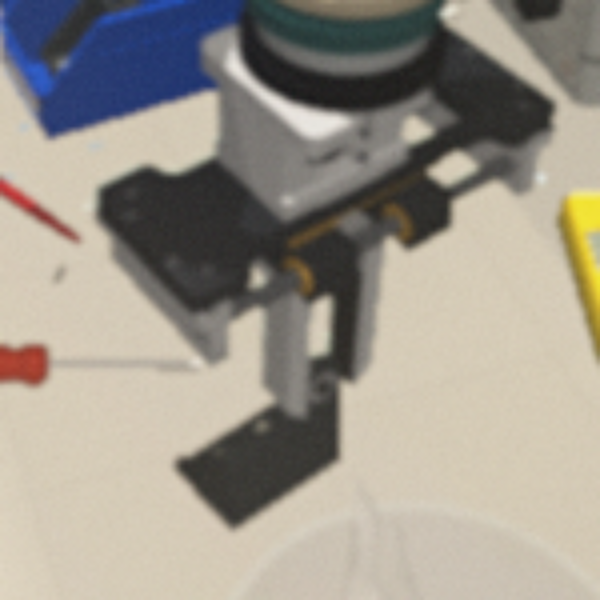

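It swung upright again, with the web back facing the camera and the foot slots just visible at (260,425). I'll set it down, release and back off.

```bash
python3 -m pendant '[{"delta_pos":[0,0,-1],"roll":0},{"delta_pos":[0,0,-1],"roll":0},{"delta_pos":[0,0,-1],"roll":0},{"delta_pos":[0,0,-0.5],"roll":0},{"delta_pos":[0,0,0],"roll":0}]'
```

```text
time: 18.68
tool_pos: [0.48, -0.2163, 0.0529]
tcp_rot: [3.14, 0.001, 1.862]
ft_force: [1.5, -0.3, 1.6]
grip_width: 0.0239
grasp_force: 4.0
```

```bash
python3 -m pendant '[{"delta_pos":[0,0,-1],"roll":0},{"delta_pos":[0,0,0],"roll":0}]'; python3 -m pendant '[{"delta_pos":[0,0,0],"roll":0},{"delta_pos":[0,0,0],"roll":0},{"delta_pos":[0,0,0],"roll":0},{"delta_pos":[0,0,8],"roll":0},{"delta_pos":[0,0,20],"roll":0},{"delta_pos":[0,0,30],"roll":0},{"delta_pos":[-20,0,30],"roll":-7},{"delta_pos":[-40,0,20],"roll":-7},{"delta_pos":[-40,0,0],"roll":-7},{"delta_pos":[-40,0,0],"roll":-7},{"delta_pos":[0,0,0],"roll":-7},{"delta_pos":[0,0,0],"roll":-7}]' 0.4;  python3 - <<'E'
from h import *
shot('side','side7');shot('top','top7')
for c in((.455,-.20),(.458,-.195)): fitup('7',1,c,-73)
for k in(0,1):
    p,W=clouds('7')[k]; m=(p.max(-1)<85)&(W[...,0]>.4)&(W[...,0]<.52)&(W[...,1]>-.26)&(W[...,1]<-.14)&(W[...,2]>.05)&(W[...,2]<.08);print(m.sum(),W[m].mean(0))
ps=[]
for i in range(3):
  viewer.read_camera('top'); s=env.read_state();ps.append([*s['tool_pos'],np.degrees(s['tcp_rot'][2])])
print(np.mean(ps,0))
E
```

```text
time: 18.85
tool_pos: [0.48, -0.2162, 0.0522]
tcp_rot: [3.14, 0.001, 1.862]
ft_force: [1.4, -0.6, 3.2]
grip_width: 0.0233
grasp_force: 4.0
time: 19.85
tool_pos: [0.3394, -0.2149, 0.159]
tcp_rot: [-3.141, 0.0, 1.121]
ft_force: [0.0, -0.1, 0.0]
grip_width: 0.0375
grasp_force: 0.0
mid [ 0.4554 -0.2061] phi -70.5 rms 0.0015 940 web centre [ 0.4614 -0.2231]
mid [ 0.4553 -0.2061] phi -70.4 rms 0.0015 940 web centre [ 0.4613 -0.2231]
27 [ 0.47665413 -0.21454755  0.06237152]
65 [ 0.47689703 -0.22073177  0.06051965]
[ 0.3418626  -0.21564603  0.1586581  64.87575422]
```

```bash
python3 -m pendant '[{"delta_pos":[20,-1,0],"roll":-7},{"delta_pos":[30,-2,0],"roll":-7},{"delta_pos":[35,-2,0],"roll":-7},{"delta_pos":[25,-2,0],"roll":-7},{"delta_pos":[10,0,0],"roll":-7},{"delta_pos":[0,0,0],"roll":-7},{"delta_pos":[0,0,0],"roll":-5},{"delta_pos":[0,0,-20],"roll":0},{"delta_pos":[0,0,-25],"roll":0},{"delta_pos":[0,0,-23],"roll":0},{"delta_pos":[0,0,0],"roll":0},{"delta_pos":[0,0,0],"roll":0}]' 0.4; python3 -c "
from h import *
ps=[]
for i in range(4):
  viewer.read_camera('top'); s=env.read_state();ps.append([*s['tool_pos'],np.degrees(s['tcp_rot'][2])])
print(np.mean(ps,0))"
```

```text
time: 21.1
tool_pos: [0.4615, -0.222, 0.0894]
tcp_rot: [-3.139, 0.002, 0.311]
ft_force: [0.1, 0.5, -0.4]
grip_width: 0.0381
grasp_force: 0.0
[ 0.46291088 -0.22312167  0.09135727 17.77076815]
```

```bash
python3 -m pendant '[{"delta_pos":[-1,0,-20],"roll":0},{"delta_pos":[0,0,-25],"roll":0},{"delta_pos":[0,0,-15],"roll":0},{"delta_pos":[0,0,-10],"roll":0},{"delta_pos":[0,0,-5],"roll":0},{"delta_pos":[0,0,0],"roll":0}]' && python3 -m pendant '[{"delta_pos":[0,0,0],"roll":0},{"delta_pos":[0,0,0],"roll":0},{"delta_pos":[0,0,0],"roll":0},{"delta_pos":[0,0,0],"roll":0},{"delta_pos":[0,0,0],"roll":0},{"delta_pos":[0,0,0],"roll":0}]' 0 20;  python3 -c "
from h import *
ps=[]
for i in range(4):
  viewer.read_camera('top'); s=env.read_state();ps.append([*s['tool_pos'],np.degrees(s['tcp_rot'][2])])
print(np.mean(ps,0),s['grip_width'])"
```

```text
time: 21.8
tool_pos: [0.461, -0.2227, 0.0152]
tcp_rot: [-3.141, 0.0, 0.309]
ft_force: [0.0, 1.0, -0.6]
grip_width: 0.0377
grasp_force: 0.0
time: 22.3
tool_pos: [0.4612, -0.2229, 0.0159]
tcp_rot: [3.141, -0.001, 0.309]
ft_force: [-1.8, 0.5, 3.1]
grip_width: 0.0081
grasp_force: 20.0
[ 4.61222931e-01 -2.22914482e-01  1.59083004e-02  1.77131352e+01] 0.008068699255646397
```

```bash
python3 -m pendant '[{"delta_pos":[0,0,5],"roll":0},{"delta_pos":[0,0,15],"roll":0},{"delta_pos":[0,0,20],"roll":0},{"delta_pos":[0,0,25],"roll":0},{"delta_pos":[0,0,25],"roll":0},{"delta_pos":[0,0,20],"roll":0},{"delta_pos":[0,5,0],"roll":3},{"delta_pos":[0,15,0],"roll":5},{"delta_pos":[0,25,0],"roll":5},{"delta_pos":[0,30,0],"roll":5},{"delta_pos":[0,30,0],"roll":5},{"delta_pos":[0,30,0],"roll":5}]' && python3 -m pendant '[{"delta_pos":[4,30,0],"roll":5},{"delta_pos":[5,30,0],"roll":5},{"delta_pos":[5,30,0],"roll":5},{"delta_pos":[5,30,0],"roll":5},{"delta_pos":[0,30,0],"roll":5},{"delta_pos":[0,30,0],"roll":5},{"delta_pos":[0,30,0],"roll":5},{"delta_pos":[0,30,0],"roll":5},{"delta_pos":[0,30,0],"roll":5},{"delta_pos":[0,20,0],"roll":5},{"delta_pos":[0,10,0],"roll":0},{"delta_pos":[0,4,0],"roll":0}]' && python3 -m pendant '[{"delta_pos":[0,0,0],"roll":0},{"delta_pos":[0,0,0],"roll":0}]'
python3 - <<'E'
from h import *
shot('side','side8');shot('top','top8')
ps=[]
for i in range(3):
  viewer.read_camera('top'); s=env.read_state();ps.append([*s['tool_pos'],np.degrees(s['tcp_rot'][2])])
print(np.mean(ps,0),s['grip_width'])
a=cv2.resize(clouds('8')[0][0][150:250,210:310],(400,400));b=cv2.resize(clouds('8')[1][0][80:220,230:370],(400,400))
cv2.imwrite('pics/c8.png',np.hstack([a,b])[:,:,::-1])
for z0 in(.107,.109): q=fitup('8',1,(.462,.2145),5.8,z0)
E
```

```text
time: 23.5
tool_pos: [0.4602, -0.0864, 0.125]
tcp_rot: [-3.141, 0.0, 0.801]
ft_force: [0.3, 0.3, -2.5]
grip_width: 0.0078
grasp_force: 20.0
time: 24.5
tool_pos: [0.4794, 0.2175, 0.125]
tcp_rot: [-3.141, 0.0, 1.67]
ft_force: [-0.1, -0.4, -0.8]
grip_width: 0.0077
grasp_force: 20.0
time: 24.67
tool_pos: [0.4797, 0.2153, 0.1251]
tcp_rot: [-3.141, 0.001, 1.669]
ft_force: [-0.1, -0.5, -1.7]
grip_width: 0.0081
grasp_force: 20.0
[ 0.47998528  0.21523398  0.1253947  95.60444247] 0.008310385202482132
mid [0.4607 0.2107] phi -0.7 rms 0.0038 400 web centre [0.4787 0.2105]
mid [0.4613 0.2107] phi -2.3 rms 0.0037 385 web centre [0.4793 0.21  ]
```

View pics/c8.png

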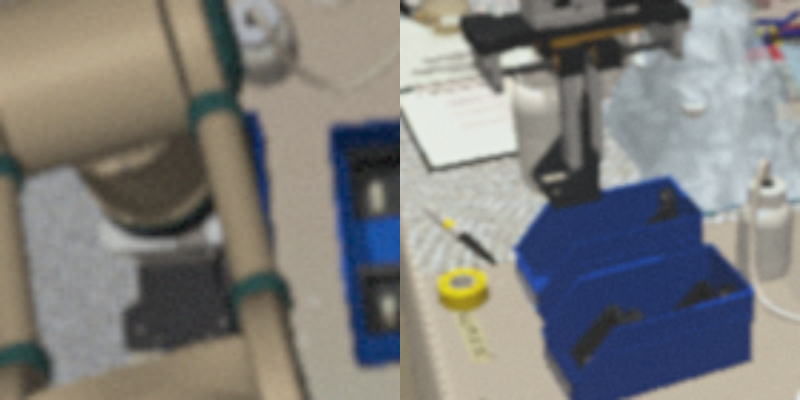

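The bracket is upright over the left bin. The fit suggests it sits 1–3 mm toward −y, so I'll nudge it +2 mm in y and descend.

```bash
python3 -m pendant '[{"delta_pos":[0,2,-5],"roll":0},{"delta_pos":[0,0,-10],"roll":0},{"delta_pos":[0,0,-10],"roll":0},{"delta_pos":[0,0,-8],"roll":0},{"delta_pos":[0,0,-5],"roll":0},{"delta_pos":[0,0,-5],"roll":0},{"delta_pos":[0,0,-5],"roll":0},{"delta_pos":[0,0,-5],"roll":0},{"delta_pos":[0,0,0],"roll":0}]' && python3 -m pendant '[{"delta_pos":[0,0,-5],"roll":0},{"delta_pos":[0,0,-7],"roll":0},{"delta_pos":[0,0,-7],"roll":0},{"delta_pos":[0,0,-7],"roll":0},{"delta_pos":[0,0,-7],"roll":0},{"delta_pos":[0,0,-5],"roll":0},{"delta_pos":[0,0,-4],"roll":0},{"delta_pos":[0,0,0],"roll":0}]'
```

```text
time: 25.67
tool_pos: [0.4793, 0.2181, 0.0713]
tcp_rot: [-3.14, 0.0, 1.671]
ft_force: [-0.4, -0.6, -0.9]
grip_width: 0.0083
grasp_force: 20.0
time: 26.33
tool_pos: [0.4792, 0.2181, 0.0293]
tcp_rot: [-3.14, 0.0, 1.67]
ft_force: [-0.0, -0.9, -1.0]
grip_width: 0.0082
grasp_force: 20.0
```

```bash
python3 -m pendant '[{"delta_pos":[0,0,-3],"roll":0},{"delta_pos":[0,0,-2],"roll":0},{"delta_pos":[0,0,-1.5],"roll":0},{"delta_pos":[0,0,-1],"roll":0},{"delta_pos":[0,0,-1],"roll":0},{"delta_pos":[0,0,-1],"roll":0},{"delta_pos":[0,0,-0.5],"roll":0},{"delta_pos":[0,0,-0.5],"roll":0},{"delta_pos":[0,0,0],"roll":0}]' && python3 -m pendant '[{"delta_pos":[0,0,-0.4],"roll":0},{"delta_pos":[0,0,0],"roll":0}]'
```

```text
time: 27.08
tool_pos: [0.4799, 0.2183, 0.0198]
tcp_rot: [3.142, 0.0, 1.67]
ft_force: [-0.3, 0.3, -0.9]
grip_width: 0.0077
grasp_force: 20.0
time: 27.25
tool_pos: [0.4799, 0.2183, 0.0195]
tcp_rot: [3.141, -0.0, 1.671]
ft_force: [1.1, -0.4, -1.3]
grip_width: 0.0081
grasp_force: 20.0
```

```bash
python3 -m pendant '[{"delta_pos":[0,0,-0.4],"roll":0},{"delta_pos":[0,0,0],"roll":0}]'
```

```text
time: 27.42
tool_pos: [0.4799, 0.2183, 0.019]
tcp_rot: [3.142, 0.0, 1.671]
ft_force: [0.5, -0.4, -1.1]
grip_width: 0.0075
grasp_force: 20.0
```

```bash
python3 -m pendant '[{"delta_pos":[0,0,-0.4],"roll":0},{"delta_pos":[0,0,0],"roll":0}]';python3 -m pendant '[{"delta_pos":[0,0,-0.3],"roll":0},{"delta_pos":[0,0,0],"roll":0}]'
```

```text
time: 27.58
tool_pos: [0.4799, 0.2183, 0.0189]
tcp_rot: [3.141, -0.0, 1.67]
ft_force: [-1.0, -0.8, 1.7]
grip_width: 0.0078
grasp_force: 20.0
time: 27.75
tool_pos: [0.48, 0.2183, 0.0189]
tcp_rot: [3.141, 0.0, 1.671]
ft_force: [-1.4, -0.5, 4.9]
grip_width: 0.0082
grasp_force: 20.0
```

On the floor. I'll release, retreat and check.

```bash
python3 -m pendant '[{"delta_pos":[0,0,0],"roll":0},{"delta_pos":[0,0,0],"roll":0},{"delta_pos":[0,0,0],"roll":0},{"delta_pos":[0,0,0],"roll":0},{"delta_pos":[0,0,0],"roll":0},{"delta_pos":[0,0,5],"roll":0},{"delta_pos":[0,0,15],"roll":0},{"delta_pos":[0,0,25],"roll":0},{"delta_pos":[0,0,35],"roll":0},{"delta_pos":[0,0,40],"roll":0},{"delta_pos":[0,0,20],"roll":0}]' 0.28 && python3 -m pendant '[{"delta_pos":[0,-20,0],"roll":0},{"delta_pos":[0,-32,0],"roll":0},{"delta_pos":[0,-38,0],"roll":0},{"delta_pos":[0,-38,0],"roll":0},{"delta_pos":[0,-38,0],"roll":0},{"delta_pos":[0,-38,0],"roll":0},{"delta_pos":[0,-38,0],"roll":0},{"delta_pos":[0,-38,0],"roll":0},{"delta_pos":[0,-38,0],"roll":0},{"delta_pos":[0,-38,0],"roll":0},{"delta_pos":[0,-38,0],"roll":0},{"delta_pos":[0,-20,0],"roll":0}]' && python3 -m pendant '[{"delta_pos":[0,0,0],"roll":0},{"delta_pos":[0,0,0],"roll":0}]'
python3 - <<'E'
from h import *
shot('side','side9');shot('top','top9')
for sg,c,b,t in((-1,(.460,.085),(.4957,.0891),6.4),(1,(.462,.216),(.497,.218),5.8)):
    q=fitup('9',sg,c,t,.003);t=np.radians(t);d=q[:2]-b;print('in bin',d@[np.cos(t),np.sin(t)],d@[-np.sin(t),np.cos(t)])
a=cv2.resize(clouds('9')[0][0][165:255,235:335],(440,400));b=cv2.resize(clouds('9')[1][0][130:300,250:400],(353,400))
cv2.imwrite('pics/c9.png',np.hstack([a,b])[:,:,::-1])
E
```

```text
time: 28.67
tool_pos: [0.4818, 0.2189, 0.163]
tcp_rot: [3.135, -0.001, 1.671]
ft_force: [1.2, 0.5, 0.2]
grip_width: 0.0264
grasp_force: 0.0
time: 29.67
tool_pos: [0.4799, -0.1999, 0.1588]
tcp_rot: [3.141, 0.002, 1.668]
ft_force: [0.4, -0.4, 0.5]
grip_width: 0.0269
grasp_force: 0.0
time: 29.83
tool_pos: [0.4797, -0.1963, 0.1584]
tcp_rot: [-3.142, -0.001, 1.668]
ft_force: [0.6, 0.1, -0.2]
grip_width: 0.0262
grasp_force: 0.0
mid [0.4613 0.0816] phi 7.4 rms 0.0018 334 web centre [0.4792 0.0839]
in bin -0.03500984523722758 -0.003664046931390009
mid [0.4623 0.2172] phi 6.4 rms 0.005 412 web centre [0.4802 0.2192]
in bin -0.03457578264622742 0.002676593738844523
```

View pics/c9.png

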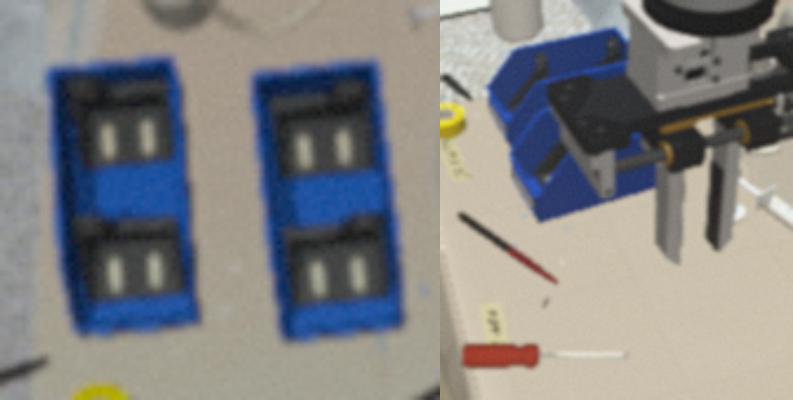

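Both brackets stand square in the correct bins in front of the samples, with their arms on matching sides and the robot clear. I'm handing it in.

```bash
python3 -c "
from station import env
print(env.job_done())"
```

```text
the job is handed in; nothing more can be done
None
```

Both brackets now stand on their feet in their matching bins, in front of the ones already there and facing the same way; the job was handed in at about 30 s of the 72 s allowed, and no verdict was returned.

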